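Roll the bean tin to the grinder

ROBOT

A 6-joint arm with a two-finger parallel gripper is mounted at the origin on the work surface. World frame = base frame: x ahead of the robot, y to its left, z up, the work surface at z = 0. Lengths are in m, angles in rad, forces in N, time in s.
With the tool pointing down it reaches from about 0.35 to 0.775 m from the base axis. Payload 5.5 kg.
Tool frame: the origin (TCP) lies midway between the tips of the shut fingers; the grasp point (between the pads) lies grip_point_offset behind it (grip_point_offset is the distance from the TCP to the grasp point, in m); z points along the fingers, y is the direction in which the jaws open and shut (so a half turn about z gives the same grasp; the last joint's range is limited). The gripper opens to 85 mm and grips with 20 to 120 N. Pads are 22 mm wide; open, the fingers measure 114 mm over their backs; the gripper's body (76 mm by 85 mm) begins 54 mm behind the grasp point. The pads swing forward as they close: fully open they stand 13 mm farther back than shut.
Start: joints at [-1.386, 0.313, 0.046, 1.304, 0, 1.431], TCP at [0.183, -0.545, 0.231] pointing down, gripper open.
Joint ranges: [-2.76, 2.76], [-0.86, 1.69], [-1.03, 1.26], [-2.2, 2.34], [-1.47, 1.5], [-3.14, 3.14]. Speed limits (rad/s): [2.57, 2.57, 3.14, 3.14, 3.14, 3.14].

INTERFACE

Orientations are given as a unit quaternion [w, x, y, z].
In Python, from workcell import * gives the robot as it stands.
- The arm moves only by the tool send_rows, never from a script. Its argument "series" is one flat list of numbers, 7 for each row, row after row: the shift along the tool's x, y, z in cm, then the turn, a rotation vector about the tool's x, y, z in degrees, then the opening, from 0 (shut) to 1 (fully open). A call has 1 to 10 rows; each row is the pose to reach, as a shift and turn from the pose commanded when the call began, along the tool's axes at that moment; what a row does not reach only later rows make up. A row lasts 1/12 s, in which the tool goes at most 41.7 mm and 7.16 degrees, less where a joint would pass 70% of its speed; a pose out of reach is approached as far as the arm can. A call with a gripper value outside its range is refused whole. The fingers move at their own pace and stop on an object; "newtons" is the grip in N (left out, the last holds). Time passes only in rows, so rows that repeat a pose let the fingers close. It gives the time, the measured TCP pose, the force and the opening at its end, in the units of the state.
- get_state(): the state, without advancing time (a new reading comes with each control period).
- read_camera(name): name is "side" or "top" or "wrist"; returns the picture (480x640x3 uint8, blue, green, red); there is no depth.
- camera_info(name): a dict with "K" (3x3 intrinsics, pixels), "xyz" and "attitude" of the camera in the world. Camera axes: x right, y down, z forward; pixel columns grow to the right and rows downward; lengths in m; the calibration is good to about 2 mm. A picture is of the moment at which its call begins: read the wrist's pose just before it. camera_info takes no time and is no camera call; for the wrist camera it gives the pose at the moment of the call.
- hand_in(): hands the job in, once; it reports no verdict.
Trained networks look in the newest picture that a camera, given by its name, has taken for a name from the list of things; names that differ only in an ending like _2 or _b are one class to them, and where a whole thing is asked for, a point or a joint stands for the part that bears it (a point fixed in the world has none). Each returns a list of dicts, best first, with "p" (0 to 1); they miss things now and then, are a little off and sometimes report something else, mostly with a low value. They report only what shows in the picture. A call takes as long as a camera call. They do not tell look-alikes from the thing itself.
- silhouettes(camera, label): "pixels" (480x640 bool, what is visible of it) and "box" ([left, top, width, height] in pixels, round what is visible of it).
The state is a dict: "clock": time; "joint_pos": joint angles; "qvel": joint speeds; "tau": joint torques, N m; "tcp_pos": TCP position; "orientation": TCP orientation; "wrist_force": force on the tool from outside, world axes, zero at the start; "ft_torque": the same for the moment, N m; "finger_gap": finger opening in m.
Only numpy, scipy, OpenCV 4.12 (cv2) and the standard library are available. Lean on these libraries where they do the work, as an engineer would, in place of code of your own. Each camera call takes 0.05 s, during which the arm holds its last target. There are 200 camera calls.

TASK

The coffee bean tin is lying on its side. Roll it along the table by pushing on its top with your fingertips, without gripping, lifting or dragging it and without pushing low on its sides, until it lies still right in front of the coffee grinder, its middle in line with the middle of the grinder and its length still pointing roughly at the grinder. Leave the tin on its side, and do not disturb the date bowl, the cups, the saucers or the other things.

Things in the scene. Friction and masses are not known exactly. Their poses are not given: they have to be found in the camera images.
- tin_center (a point): centre of the bean tin: a plain metal cylinder 90 mm in diameter, 150 mm long, about 0.5 kg, lying on its side on the table left or right of the grinder; centre 45 mm above the table. Its x axis runs along its length, within 10 degrees of world x at the start, so it rolls along world y; its y and z turn as it rolls. Beans inside brake it: let go at a few cm/s it stops within about 10 mm.
- tin_lid (a point): centre of the tin's dark screw lid, the end face 75 mm from the tin's centre along its x axis. The tin grips the fingertips well: a fingertip pressing lightly on the tin's top and moving across it rolls it without slipping, the centre moving half as far as the top; a finger pressed against its side tends to stick and block the turning.
- grinder: lever-operated coffee grinder, steel, fixed, beyond the rolling path: round foot 124 mm in diameter, body 90 mm in diameter, 252 mm tall with its crank arm pointing away from the robot. Origin on its axis at the table; its x axis is parallel to world x and its front (small dark chute, 61 mm out from the axis, 91 to 119 mm high) faces -x, the robot. The tin belongs in front of it: at the same y as this origin.
- bowl_center (a point): closed green date bowl, 124 mm in diameter, 95 mm tall, loose, standing in the path's line on the other side of the grinder from the tin; the point is on its axis, 45 mm above the table. Leave alone.
- cup_a_center (a point): gold-rimmed glass cup, 62 mm in diameter, 64 mm tall, at the left of the grinder; the point is its centre, 32 mm up. Leave alone.
- cup_b_center (a point): the same kind of cup at the right of the grinder. Leave alone.
- saucers: stack of white saucers, 136 mm in diameter, 43 mm tall, near the robot on the left; origin at its underside. Leave alone.
- jar: small closed jar, 64 mm in diameter, 90 mm tall, far left; origin at its underside. Leave alone.
- spoon: spoon lying near the robot on the right; origin at its middle, on the table. Leave alone.
There are look-alikes about, which are no part of the job. Of the things that look like the part that bears tin_center, take the one that is farthest to the robot's left at the start.

How it is judged:
By the outcome, as a careful person would: the job done as asked, in the order asked, and still so for the second after the job is handed in, with the robot touching nothing.
It also fails if it takes over 72 s, if anything falls off the work surface, if the arm or the gripper's body presses on something with over 40 N, if the wrist force passes 120 N, or if a joint passes its speed limit or range.

## Working session

There is one attempt and no reset: what is moved stays moved. The work goes in short steps, Python scripts to look and compute and a tool call to move; the robot and the scene stay as the last step left them, time stands still between calls to the robot, and variables do not carry over. Pictures are saved under pics/ and viewed, about 8 in all and at most 12, crops included, and the job is handed in when it is done.

Besides the shell and the picture viewer there is one more tool, called after ">>>" as name(argument=value, ...), one argument or row to a line, values as JSON. send_rows: Moves the arm, as the interface text tells. Its arguments: {"type":"object","properties":{"series":{"type":"array"},"newtons":{"type":"number"}},"required":["series"]}

```bash
ls; mkdir -p pics; python3 - <<'E'
from workcell import *
import cv2, numpy as np
s=get_state(); print({k:np.round(v,3).tolist() for k,v in s.items()})
for c in ['top','side']:
    im=read_camera(c); cv2.imwrite(f'pics/{c}0.png',im)
    i=camera_info(c); print(c,i)
    for n in ['tin_center','tin_lid','grinder','bowl_center','cup_a_center','saucers','jar','spoon']:
        print(n,[(round(d['p'],2),d['box']) for d in silhouettes(c,n)])
E
```

```text
pics
{'clock': 0.0, 'joint_pos': [-1.386, 0.314, 0.045, 1.304, -0.0, 1.431], 'qvel': [0.002, -0.0, -0.001, 0.0, -0.002, 0.001], 'tau': [0.001, -48.063, 29.853, 0.02, 0.0, -0.0], 'tcp_pos': [0.183, -0.544, 0.23], 'orientation': [-0.001, 0.987, 0.162, -0.0], 'wrist_force': [-0.095, -0.365, 0.079], 'ft_torque': [-0.022, 0.01, -0.012], 'finger_gap': 0.086}
top {'K': array([[494.47315233,   0.        , 327.5605566 ],
       [  0.        , 494.47315233, 239.94008825],
       [  0.        ,   0.        ,   1.        ]]), 'xyz': array([ 0.42958896, -0.05436755,  1.20672688]), 'attitude': array([ 0.03032427, -0.70052658,  0.71207541, -0.03593837])}
tin_center [(0.94, [434.5, 228.9, 72.2, 49.9]), (0.84, [490.5, 289.8, 69.6, 77.1]), (0.77, [374.8, 222.0, 40.4, 64.0])]
tin_lid [(0.96, [433.4, 227.5, 75.5, 52.8]), (0.95, [490.2, 289.7, 69.0, 82.4]), (0.83, [376.3, 223.4, 36.5, 65.9])]
grinder [(0.67, [265.5, 68.9, 56.6, 111.7])]
bowl_center [(0.58, [174.0, 226.5, 58.0, 49.8])]
cup_a_center [(0.68, [217.4, 142.6, 29.1, 27.1])]
saucers [(0.68, [154.3, 332.6, 61.8, 64.6])]
jar [(0.63, [128.0, 155.0, 32.9, 32.7])]
spoon [(0.76, [383.9, 316.1, 65.4, 60.5])]
side {'K': array([[472.35569754,   0.        , 317.01546999],
       [  0.        , 472.35569754, 228.68278217],
       [  0.        ,   0.        ,   1.        ]]), 'xyz': array([0.37529041, 0.88633432, 0.96561214]), 'attitude': array([ 0.03418392, -0.05017602,  0.91396547, -0.4012243 ])}
tin_center [(0.76, [318.7, 147.8, 30.6, 46.2]), (0.59, [364.1, 135.7, 47.4, 36.3]), (0.58, [300.1, 189.3, 53.4, 32.2])]
tin_lid [(0.66, [237.4, 200.4, 12.7, 29.8]), (0.58, [299.3, 187.8, 56.8, 35.1]), (0.57, [314.5, 149.8, 34.0, 41.6])]
grinder [(0.81, [168.2, 186.3, 83.9, 95.6])]
bowl_center []
cup_a_center [(0.73, [201.4, 279.6, 27.8, 31.9])]
saucers [(0.75, [377.1, 328.0, 66.4, 64.6])]
jar [(0.81, [185.9, 352.1, 32.3, 42.8])]
spoon [(0.55, [379.4, 192.9, 42.2, 30.7])]
```

View pics/top0.png

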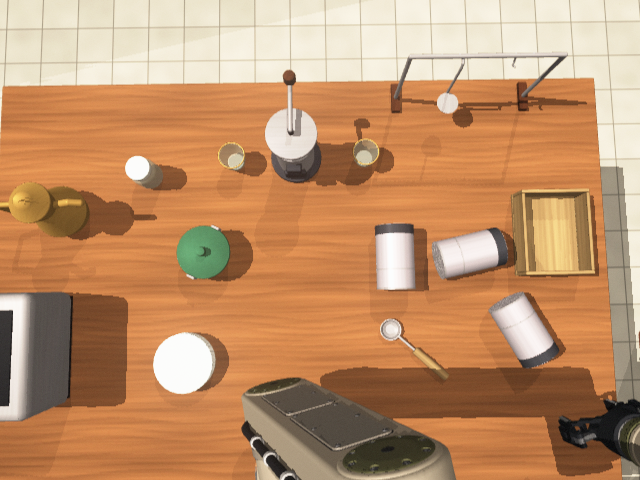

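View pics/side0.png

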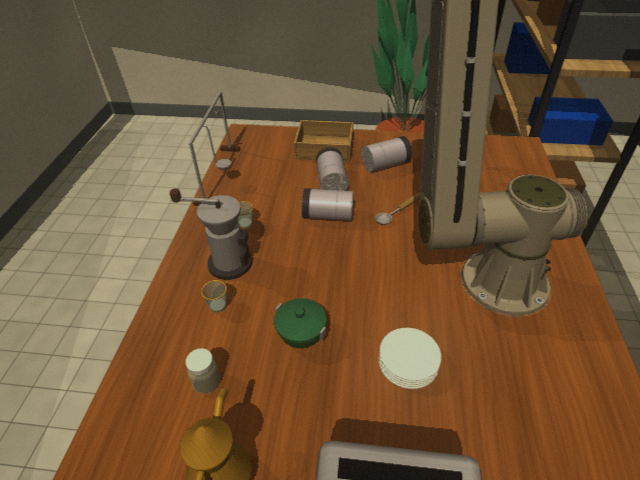

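Tin candidates are at top-view pixels (395,257), (470,253) and (524,330). The robot's left is at image left, so the one at (395,257) is farthest left; its length is near world x and its lid points away from the robot. The grinder foot is around (296,157), with its chute toward the robot. The path between is free and the green bowl is beyond, at (203,252). Next I fit the shapes and check with a crop.

```bash
cat > h.py <<'E'
from workcell import *
import cv2, numpy as np
from scipy.optimize import minimize
from scipy.spatial.transform import Rotation as R
def proj(P,i):
    q=i['attitude']; r=R.from_quat([q[1],q[2],q[3],q[0]]).as_matrix()
    c=(np.asarray(P)-i['xyz'])@r; u=c@np.array(i['K']).T
    return u[:,:2]/u[:,2:]
A=np.linspace(0,2*np.pi,48)
def tin(x,y,yaw,z=.045):
    l=[]
    for s in(-.075,.075):
        a=np.c_[np.full(48,s),.045*np.cos(A),.045*np.sin(A)]
        l.append(a@R.from_euler('z',yaw).as_matrix().T+[x,y,z])
    return [np.vstack(l)]
def cyl(x,y,r,z0,z1): return np.vstack([np.c_[x+r*np.cos(A),y+r*np.sin(A),np.full(48,z)] for z in(z0,z1)])
def grinder(x,y): return [cyl(x,y,.062,0,.02),cyl(x,y,.045,0,.22)]
def mask(parts,i):
    m=np.zeros((480,640),np.uint8)
    for p in parts:
        h=cv2.convexHull((proj(p,i)).astype(np.float32))
        cv2.fillPoly(m,[np.round(h*16).astype(np.int32)],1,shift=4)
    return m>0
def fit(model,x0,obs,steps):
    def f(v): return sum(1-(mask(model(*v),i)&m).sum()/(mask(model(*v),i)|m).sum() for i,m in obs)
    x0=np.array(x0,float); sx=np.vstack([x0]+[x0+np.eye(len(x0))[k]*steps[k] for k in range(len(x0))])
    r=minimize(f,x0,method='Nelder-Mead',options=dict(initial_simplex=sx,xatol=1e-4,fatol=1e-4)); return r.x,r.fun
def back(px,i,z):
    q=i['attitude']; r=R.from_quat([q[1],q[2],q[3],q[0]]).as_matrix()
    d=r@np.linalg.solve(np.array(i['K']),[*px,1]); return i['xyz']+d*(z-i['xyz'][2])/d[2]
def pick(c,n,px):
    l=[d for d in silhouettes(c,n) if np.hypot(d['box'][0]+d['box'][2]/2-px[0],d['box'][1]+d['box'][3]/2-px[1])<35]
    return l[0]['pixels'] if l else None
E
python3 - <<'E'
from h import *
T,S=camera_info('top'),camera_info('side')
p=back((395,257),T,.06);print(p)
it=read_camera('top');mt=pick('top','tin_center',(395,257));gt=pick('top','grinder',(293,125))
is_=read_camera('side');ms=pick('side','tin_center',(328,204));gs=pick('side','grinder',(210,234))
for o in([(T,mt)],[(S,ms)],[(T,mt),(S,ms)]): v,f=fit(tin,[p[0],p[1],0],o,[.02,.02,.1]);print('tin',v.round(4),f)
g=back((296,156),T,0);print(g)
for o in([(T,gt)],[(S,gs)],[(T,gt),(S,gs)]): w,f=fit(grinder,g[:2],o,[.02,.02]);print('gr',w.round(4),f)
for n,px in(('bowl',(203,252)),('spoonhead',(391,329)),('cupb',(366,152)),('tin2 left',(434,258))): print(n,back(px,T,.03).round(3))
def draw(im,i):
    im=im.copy()
    for m in tin(*v)+grinder(*w): cv2.polylines(im,[np.round(cv2.convexHull(proj(m,i).astype(np.float32))).astype(int)],True,(0,255,0),1)
    return im
a=draw(it,T)[60:310,240:520];b=draw(is_,S)[110:300,150:400]
cv2.imwrite('pics/fit.png',np.hstack([cv2.resize(a,(448,400)),cv2.resize(b,(352,400))]))
E
```

```text
[ 0.4949991  -0.22044074  0.06      ]
tin [ 0.4976 -0.22   -0.0205] 0.03127383676582762
tin [ 0.4969 -0.2225  0.0627] 0.058131939908556474
tin [ 0.4969 -0.2222  0.003 ] 0.10769213062276783
[0.75411893 0.01016393 0.        ]
gr [0.7525 0.0114] 0.14817880794701987
gr [0.7474 0.0104] 0.14833828694947315
gr [0.75   0.0093] 0.3256610711705039
bowl [0.516 0.232 0.03 ]
spoonhead [ 0.327 -0.21   0.03 ]
cupb [ 0.753 -0.162  0.03 ]
tin2 left [ 0.493 -0.318  0.03 ]
```

View pics/fit.png

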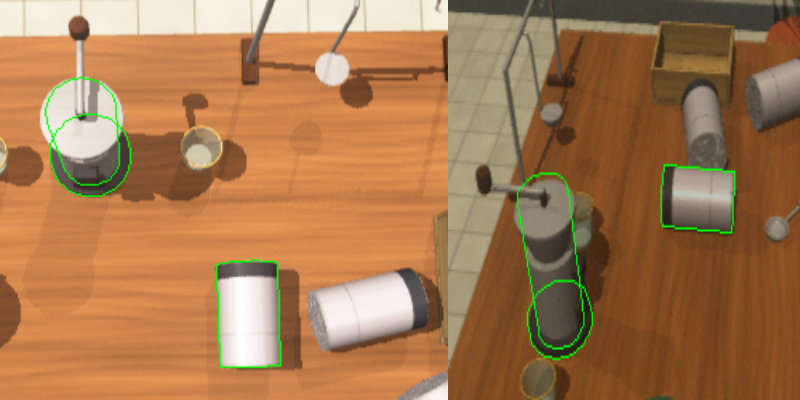

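The crop shows the chosen white tin (dark lid toward +x) outlined well, at (0.497, -0.221). The grinder foot fits at y ≈ 0.010. I need about 0.23 m of rolling in +y, so several strokes. First I move above the tin with the fingers shut and aligned to world axes.

>>> send_rows(
  series=[3.5,-1.7,0,0,0,2,0,7,-3.4,0,0,0,4,0,10.5,-5.1,0,0,0,6,0,14,-6.8,0,0,0,8,0,17.5,-8.5,0,0,0,10,0,21,-10.2,0,0,0,12,0,24.5,-11.9,0,0,0,14,0,28,-13.6,0,0,0,16,0,31.5,-15.3,0,0,0,18,0,35,-17,0,0,0,18.65,0],
  newtons=40,
)

```text
clock: 2.03
tcp_pos: [0.4621, -0.2706, 0.2316]
orientation: [0.0, 1.0, -0.001, 0.0]
wrist_force: [-0.2, -0.8, 0.2]
finger_gap: 0.0001
```

>>> send_rows(
  series=[1,-1,3,0,0,0,0,2,-2,6,0,0,0,0,3.5,-3,9,0,0,0,0,3.5,-3,12,0,0,0,0,3.5,-3,13,0,0,0,0,3.5,-3,13.5,0,0,0,0,3.5,-3,13.8,0,0,0,0,3.5,-3,14,0,0,0,0,3.5,-3,14.2,0,0,0,0,3.5,-3,14.2,0,0,0,0],
)

```text
clock: 2.87
tcp_pos: [0.4965, -0.2431, 0.0905]
orientation: [0.001, 1.0, -0.001, 0.001]
wrist_force: [-0.5, -0.2, 0.1]
finger_gap: -0.0001
```

```bash
python3 - <<'E'
from h import *
cv2.imwrite('pics/w1.png',cv2.resize(read_camera('wrist'),(400,300)))
s=get_state();print(s['tcp_pos'],s['wrist_force'])
E
```

```text
[ 0.4964223  -0.24299797  0.09049111] [ 0.01125008  1.19248425 -0.04595375]
```

View pics/w1.png

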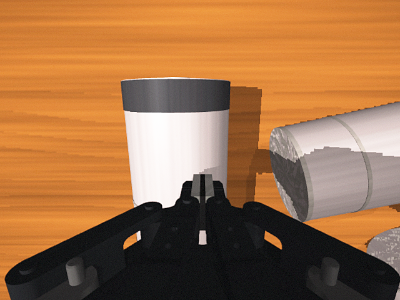

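The fingertips are over the tin's near-right top flank at mid-length, not yet pressing. Now a gentle first stroke.

>>> send_rows(
  series=[0,0,0.15,0,0,0,0,0,-0.3,0.3,0,0,0,0,0,-0.8,0.3,0,0,0,0,0,-1.4,0.3,0,0,0,0,0,-2,0.25,0,0,0,0,0,-2.6,0.25,0,0,0,0,0,-3.2,0.25,0,0,0,0,0,-3.8,0.25,0,0,0,0,0,-4.2,0.25,0,0,0,0,0,-4.4,0.25,0,0,0,0],
)

```text
clock: 3.75
tcp_pos: [0.4966, -0.1988, 0.0898]
orientation: [0.002, 1.0, -0.0, 0.001]
wrist_force: [-5.5, 0.0, 17.2]
finger_gap: -0.0004
```

```bash
cat > m.py <<'E'
from h import *
import sys
T,S=camera_info('top'),camera_info('side')
g=float(sys.argv[1]); x=.497
it=read_camera('top');px=proj([[x,g,.06]],T)[0];mt=pick('top','tin_center',px)
is_=read_camera('side');px=proj([[x,g,.06]],S)[0];ms=pick('side','tin_center',px)
for n,i,m in(('top',T,mt),('side',S,ms)):
    if m is None: print(n,'none');continue
    v,f=fit(tin,[x,g,0],[(i,m)],[.02,.02,.1]);print(n,v.round(4),round(f,3))
s=get_state();print(s['tcp_pos'].round(4),s['wrist_force'].round(2),round(s['clock'],2))
if len(sys.argv)>2: cv2.imwrite('pics/'+sys.argv[2],np.hstack([cv2.resize(it[60:400,130:530],(400,340)),cv2.resize(is_[110:410,150:470],(363,340))]))
E
python3 m.py -.2 a1.png
```

```text
top [ 0.5005 -0.1788 -0.0108] 0.782
side [ 0.4942 -0.2     0.046 ] 0.072
[ 0.4966 -0.1991  0.0898] [-6.11 -0.2  18.11] 3.95
```

View pics/a1.png

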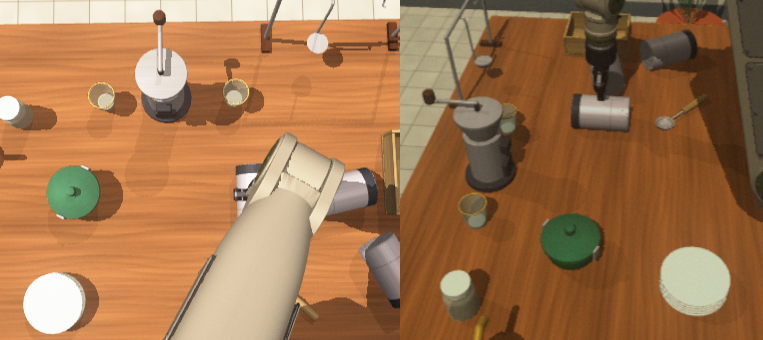

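The arm covers the top view, but the side view shows the tin rolled to y ≈ -0.199 under the fingers: the centre moved 22 mm for 44 mm of finger travel, without slip. Continuing.

>>> send_rows(
  series=[0,-0.4,0,0,0,0,0,0,-1,0,0,0,0,0,0,-1.6,0,0,0,0,0,0,-2.2,0.05,0,0,0,0,0,-2.8,0.1,0,0,0,0,0,-3.4,0.1,0,0,0,0,0,-3.8,0.15,0,0,0,0,0,-4,0.15,0,0,0,0,0,-4,-0.5,0,0,0,0,0,-4,-2,0,0,0,0],
)

```text
clock: 4.78
tcp_pos: [0.4948, -0.1573, 0.1059]
orientation: [-0.001, 1.0, -0.0, -0.001]
wrist_force: [-0.2, 0.4, 0.2]
finger_gap: 0.0002
```

```bash
python3 m.py -.18
```

```text
top [ 0.4967 -0.1802 -0.0012] 0.98
side none
[ 0.4965 -0.1585  0.107 ] [-0.38 -0.05 -0.22] 4.98
```

>>> send_rows(
  series=[0,2,-0.3,0,0,0,0,0,4.2,-0.3,0,0,0,0,0,4.2,1,0,0,0,0,0,4.2,1.6,0,0,0,0,0,4.2,1.9,0,0,0,0,0,3.8,2,0,0,0,0,0,3.2,2,0,0,0,0,0,2.6,1.95,0,0,0,0,0,2,1.95,0,0,0,0,0,1.4,1.95,0,0,0,0],
)

```text
clock: 5.82
tcp_pos: [0.4951, -0.1725, 0.0895]
orientation: [0.002, 1.0, -0.0, -0.001]
wrist_force: [-8.9, -1.5, 22.9]
finger_gap: -0.0001
```

>>> send_rows(
  series=[0,-0.6,0,0,0,0,0,0,-1.2,0,0,0,0,0,0,-1.8,0,0,0,0,0,0,-2.4,0,0,0,0,0,0,-3,0,0,0,0,0,0,-3.6,0,0,0,0,0,0,-4.2,0,0,0,0,0,0,-4.8,0,0,0,0,0,0,-5.4,0.1,0,0,0,0,0,-5.8,0.1,0,0,0,0],
)

```text
clock: 6.65
tcp_pos: [0.495, -0.1127, 0.0872]
orientation: [-0.0, 1.0, 0.0, -0.001]
wrist_force: [-3.1, 1.0, 6.1]
finger_gap: 0.0001
```

```bash
python3 m.py -.14 a2.png
```

```text
top none
side [ 0.4947 -0.1343  0.0447] 0.107
[ 0.495  -0.1128  0.087 ] [-5.09  3.02 11.67] 6.85
```

View pics/a2.png

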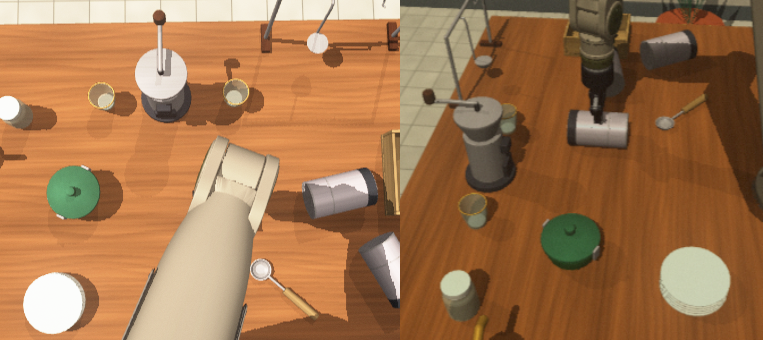

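The tin sits at y ≈ -0.133, as predicted, and is still aligned; nothing else has moved. Next strokes.

>>> send_rows(
  series=[0,0,-0.8,0,0,0,0,0,0.5,-2.3,0,0,0,0,0,2.4,-2.5,0,0,0,0,0,4.2,-2.3,0,0,0,0,0,4.2,-1,0,0,0,0,0,4.2,-0.4,0,0,0,0,0,4.2,-0.1,0,0,0,0,0,3.8,0,0,0,0,0,0,3.2,0,0,0,0,0,0,2.6,-0.05,0,0,0,0],
)

```text
clock: 7.68
tcp_pos: [0.4953, -0.1407, 0.0887]
orientation: [0.002, 1.0, -0.0, -0.001]
wrist_force: [-7.2, -1.6, 17.7]
finger_gap: -0.0
```

>>> send_rows(
  series=[0,-0.6,0,0,0,0,0,0,-1.2,0,0,0,0,0,0,-1.9,0,0,0,0,0,0,-2.6,0,0,0,0,0,0,-3.3,0,0,0,0,0,0,-4,0,0,0,0,0,0,-4.7,0,0,0,0,0,0,-5.4,0,0,0,0,0,0,-6.2,0.05,0,0,0,0,0,-6.9,0.1,0,0,0,0],
)

```text
clock: 8.52
tcp_pos: [0.4952, -0.0698, 0.0873]
orientation: [-0.0, 1.0, 0.0, -0.0]
wrist_force: [-4.9, 1.3, 9.0]
finger_gap: 0.0001
```

```bash
python3 m.py -.09
```

```text
top none
side [ 0.4957 -0.0918  0.0655] 0.11
[ 0.4952 -0.0696  0.0871] [-5.65  2.19 13.44] 8.72
```

>>> send_rows(
  series=[0,0,-0.8,0,0,0,0,0,0.5,-2.3,0,0,0,0,0,2.4,-2.5,0,0,0,0,0,4.2,-2.3,0,0,0,0,0,4.2,-1,0,0,0,0,0,4.2,-0.4,0,0,0,0,0,4.2,-0.1,0,0,0,0,0,3.8,0,0,0,0,0,0,3.2,0,0,0,0,0,0,2.6,-0.05,0,0,0,0],
)

```text
clock: 9.55
tcp_pos: [0.4954, -0.0977, 0.0885]
orientation: [0.002, 1.0, -0.0, -0.0]
wrist_force: [-7.1, -2.8, 19.6]
finger_gap: -0.0004
```

>>> send_rows(
  series=[0,-0.6,0,0,0,0,0,0,-1.2,0,0,0,0,0,0,-1.9,0,0,0,0,0,0,-2.6,0,0,0,0,0,0,-3.3,0,0,0,0,0,0,-4,0,0,0,0,0,0,-4.7,0,0,0,0,0,0,-5.4,0,0,0,0,0,0,-6.2,0.05,0,0,0,0,0,-6.9,0.1,0,0,0,0],
)

```text
clock: 10.38
tcp_pos: [0.4954, -0.0267, 0.0874]
orientation: [-0.0, 1.0, 0.0, 0.0]
wrist_force: [-5.1, 1.4, 13.1]
finger_gap: -0.0001
```

```bash
python3 m.py -.048
```

```text
top [ 0.4863 -0.0603  0.1022] 0.913
side [ 0.495  -0.0474  0.0338] 0.105
[ 0.4954 -0.0264  0.0872] [-7.04  4.07 16.44] 10.58
```

>>> send_rows(
  series=[0,0,-0.8,0,0,0,0,0,0.5,-2.3,0,0,0,0,0,2.4,-2.5,0,0,0,0,0,4.2,-2.3,0,0,0,0,0,4.2,-1,0,0,0,0,0,4.2,-0.4,0,0,0,0,0,4.2,-0.1,0,0,0,0,0,3.8,0,0,0,0,0,0,3.2,0,0,0,0,0,0,2.6,-0.05,0,0,0,0],
)

```text
clock: 11.42
tcp_pos: [0.4955, -0.0547, 0.0884]
orientation: [0.002, 1.0, -0.0, -0.0]
wrist_force: [-8.9, -2.8, 23.9]
finger_gap: -0.0002
```

>>> send_rows(
  series=[0,-0.6,0,0,0,0,0,0,-1.2,0,0,0,0,0,0,-1.9,0,0,0,0,0,0,-2.6,0,0,0,0,0,0,-3.3,0,0,0,0,0,0,-4,0,0,0,0,0,0,-4.7,0,0,0,0,0,0,-5.2,0,0,0,0,0,0,-5.6,0.05,0,0,0,0,0,-5.8,0.1,0,0,0,0],
)

```text
clock: 12.25
tcp_pos: [0.4956, 0.0055, 0.0884]
orientation: [-0.0, 1.0, 0.001, 0.001]
wrist_force: [-11.1, 2.6, 33.8]
finger_gap: 0.0001
```

>>> send_rows(
  series=[0,0,0,0,0,0,0,0,0,-0.5,0,0,0,0,0,0,-3,0,0,0,0,0,3,-6,0,0,0,0,0,7,-7,0,0,0,0,0,11,-7,0,0,0,0,0,15,-7,0,0,0,0,0,19,-7,0,0,0,0,0,23,-7,0,0,0,0,0,26,-7,0,0,0,0],
)

```text
clock: 13.08
tcp_pos: [0.4957, -0.2582, 0.1548]
orientation: [0.0, 1.0, -0.0, -0.0]
wrist_force: [0.6, 0.9, -0.3]
finger_gap: 0.0001
```

```bash
python3 m.py -.005 a3.png
python3 - <<'E'
from h import *
i=camera_info('top')
im=read_camera('top');
for m in tin(.497,-.007,0)+grinder(.752,.010): cv2.polylines(im,[np.round(cv2.convexHull(proj(m,i).astype(np.float32))).astype(int)],True,(0,255,0),1)
cv2.imwrite('pics/a4.png',cv2.resize(im[60:320,180:420],(554,600)))
E
```

```text
top [ 0.4968 -0.0099 -0.0034] 0.031
side none
[ 0.4955 -0.2558  0.1543] [ 0.13  0.75 -0.65] 13.28
```

View pics/a4.png

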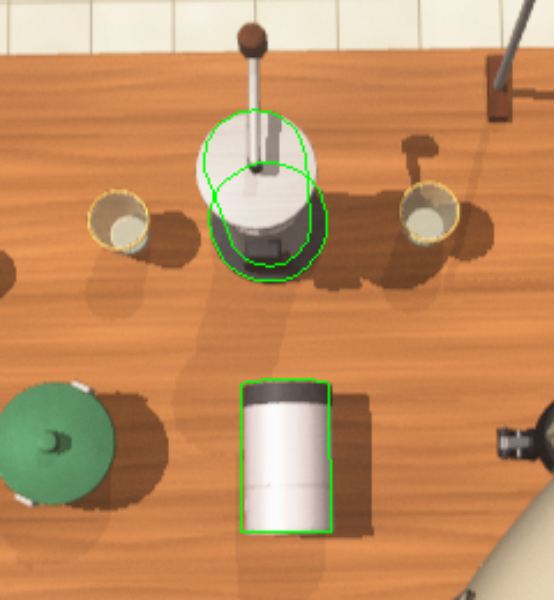

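The tin (crop 242–332) is right of the grinder's foot centre (crop x ≈ 268), parallel to x and undisturbed; it needs about 2 cm more. I'll pin the grinder's y using its chute, foot and crank hub.

```bash
python3 - <<'E'
from h import *
i=camera_info('top');s=554/240
f=lambda x,y,z:print(back((180+x/s,60+y/s),i,z).round(4))
f(263,249,.105);f(256,168,.252);f(268,280,0.01)
for x in(197,317):f(x,172,.235)
im=read_camera('top');m=pick('top','tin_center',(180+287/s,60+456/s));print(fit(tin,[.497,-.008,0],[(i,m)],[.01,.01,.05]))
E
```

```text
[0.6985 0.0095 0.105 ]
[0.7334 0.0063 0.252 ]
[0.688  0.0101 0.01  ]
[0.736  0.0588 0.235 ]
[ 0.7345 -0.0458  0.235 ]
(array([ 0.49710087, -0.0093282 ,  0.00619476]), np.float64(0.030431432973805905))
```

Grinder y ≈ 0.0095 (foot, chute and side view agree within 1 mm) and the tin is at -0.009, so about 18.5 mm remain, a 37 mm finger stroke with a lighter press.

>>> send_rows(
  series=[0,-3.5,0,0,0,0,0,0,-7,0,0,0,0,0,0,-11,0,0,0,0,0,0,-15,0,0,0,0,0,0,-19,1,0,0,0,0,0,-22,2,0,0,0,0,0,-23.4,3.5,0,0,0,0,0,-23.4,5,0,0,0,0,0,-23.4,5.8,0,0,0,0,0,-23.4,5.8,0,0,0,0],
)

```text
clock: 14.27
tcp_pos: [0.4943, -0.0205, 0.0953]
orientation: [-0.0, 1.0, 0.001, -0.002]
wrist_force: [0.1, 0.2, 0.4]
finger_gap: 0.0004
```

>>> send_rows(
  series=[0,0,0.4,0,0,0,0,0,0,0.8,0,0,0,0,0,-0.3,0.85,0,0,0,0,0,-0.8,0.85,0,0,0,0,0,-1.4,0.85,0,0,0,0,0,-2,0.85,0,0,0,0,0,-2.6,0.85,0,0,0,0,0,-3.1,0.85,0,0,0,0,0,-3.5,0.85,0,0,0,0,0,-3.7,0.85,0,0,0,0],
)

```text
clock: 15.1
tcp_pos: [0.4969, 0.0144, 0.0899]
orientation: [0.0, 1.0, -0.001, 0.001]
wrist_force: [-2.3, -0.5, 8.5]
finger_gap: 0.0001
```

>>> send_rows(
  series=[0,0,0,0,0,0,0,0,0,0,0,0,0,0,0,0,-0.5,0,0,0,0,0,0,-3,0,0,0,0,0,3,-6,0,0,0,0,0,7,-7,0,0,0,0,0,11,-7,0,0,0,0,0,15,-7,0,0,0,0,0,19,-7,0,0,0,0,0,23,-7,0,0,0,0],
)

```text
clock: 15.93
tcp_pos: [0.4959, -0.2179, 0.1592]
orientation: [0.0, 1.0, -0.001, 0.001]
wrist_force: [0.9, -1.0, 0.3]
finger_gap: 0.0001
```

```bash
python3 m.py .009 a5.png; python3 m.py .009
```

```text
top [0.4982 0.0087 0.005 ] 0.039
side [0.4948 0.0089 0.0504] 0.055
[ 0.4957 -0.2169  0.1584] [-0.28  0.16 -0.39] 16.13
top [ 0.4968  0.0079 -0.0117] 0.032
side [0.4954 0.0074 0.0375] 0.024
[ 0.4959 -0.214   0.1584] [-0.78  0.17  0.  ] 16.33
```

View pics/a5.png

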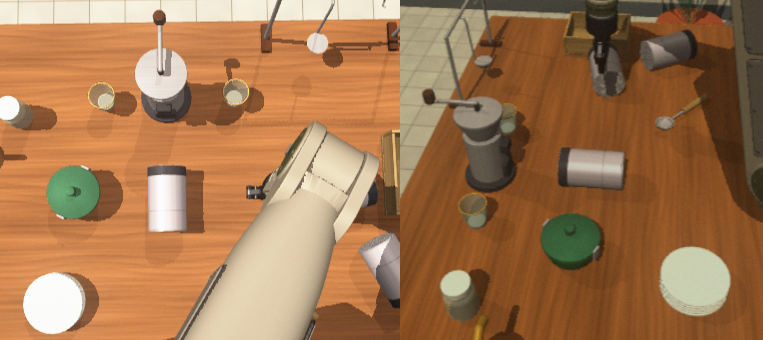

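The tin is in line with the grinder (0.008 against 0.0095 m), at rest, and the other objects are where they were. Handing in.

```bash
python3 -c "
from workcell import *
print(hand_in())"
```

```text
the job is handed in; nothing more can be done
None
```

I rolled the leftmost of the three tins along +y with shut fingertips pressing on its top, in six short strokes. I then lifted clear and handed in at about 16.4 s. No verdict was reported.

- **Position:** the last checks put the tin at y ≈ 0.008–0.009 m. The grinder is at y ≈ 0.0095 m by its foot, chute and side view; its crank hub read 0.006 m.
- **Pose:** the tin is on its side and pointing at the grinder. The top camera gives a yaw within 1°. The side camera gives about 2–3°, which matches the offset it showed from the start.
- **Surroundings:** in the pictures the bowl, cups, saucers, jar and spoon look unmoved. The last picture shows the arm clear of the tin.
- **Force:** the press on the tin's top reached about 34 N on the fifth stroke, because my commanded height had drifted down. I used a lighter press, about 9 N, for the last stroke.
- **Missed detections:** the networks missed the tin in some pictures while the arm covered it. During the strokes I went by the side view and the rolling ratio, where the centre moves half as far as the finger.

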